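# Stow the polish tin and latch the shoe-care cabinet

## Robot

A 7-joint arm with a two-finger parallel gripper is mounted at the origin on the work surface. World frame = base frame: x ahead of the robot, y to its left, z up, the work surface at z = 0. Lengths are in mm, angles in degrees, forces in N, time in s.
With the tool pointing down it reaches from about 375 to 925 mm from the base axis. Payload 3.1 kg.
Tool frame: the origin (TCP) lies on the centre line of the jaws, within the pads' length; the fingertips stand 17 mm ahead of it and the grasp point (between the pads) lies 2 mm behind it (arm.finger_overhang is the distance from the TCP to the fingertips, in mm); z points along the fingers, y is the line along which they close (so a half turn about z gives the same grasp; the last joint's range is limited). The gripper opens to 85 mm and grips with 20 to 120 N. Pads are 22 mm wide; open, the fingers measure 114 mm over their backs; the gripper's body (76 mm by 85 mm) begins 54 mm behind the grasp point. The pads swing forward as they close: fully open they stand 13 mm farther back than shut.
Start: joints at [-73.041, 21.939, 2.515, 91.553, -1.026, 66.532, -2.859], TCP at [249.384, 600.259, 248.269] pointing down, gripper open.
Joint ranges: [-149.38, 149.38], [-23.57, 123.04], [-84.95, 90], [0, 143.3], [-89.99, 269.99], [3.08, 112.72], [-163.45, 163.45]. Speed limits (degrees/s): [159.86, 159.86, 180, 180, 180, 180, 180].

## Interface

Orientations are given as [roll, pitch, yaw] about the fixed x, y, z axes, in that order (R = Rz(yaw) Ry(pitch) Rx(roll)).
In Python, from rig import state, capture, camera_params, workorder, arm gives the robot as it stands.
- The arm moves only by the tool drive_tool, never from a script. Its argument "deltas" is a list of rows, each a list of 4 numbers: the shift along the tool's x, y, z in normalised numbers (1 is 80 cm), then the turn about the tool's z in a scale on which 1.0 is 360 degrees. In form: [[dx, dy, dz, roll], ...]. A call has 1 to 20 rows; each row is the pose to reach, as a shift and turn from the pose commanded when the call began, along the tool's axes at that moment; what a row does not reach only later rows make up. A row lasts 1/8 s, in which the tool goes at most 62.5 mm and 10.7 degrees, less where a joint would pass 70% of its speed; a pose out of reach is approached as far as the arm can. A shift or turn number past 1, either way, is cut back to 1. A call with a gripper value outside its range is refused whole. "hand" is the closure, from 0 (fully open) to 1 (shut), set as the call begins (left out, the last holds). The fingers move at their own pace and stop on an object; "newtons" is the grip in N (left out, the last holds). Time passes only in rows, so rows that repeat a pose let the fingers close. It gives the time, the measured TCP pose, the force, the opening and the grip force at its end, in the units of the state.
- state(): the state, without advancing time (a new reading comes with each control period).
- capture(name): name is "scene" or "side" or "wrist"; returns the picture (480x640x3 uint8, red, green, blue); there is no depth.
- camera_params(name): a dict with "camera_matrix" (3x3 intrinsics, pixels), "rvec" (rotation vector, rad) and "tvec" (3), from world to camera coordinates, as OpenCV has them. Camera axes: x right, y down, z forward; pixel columns grow to the right and rows downward; lengths in mm; the calibration is good to about 2 mm. A picture is of the moment at which its call begins: read the wrist's pose just before it. camera_params takes no time and is no camera call; for the wrist camera it gives the pose at the moment of the call.
- workorder.job_done(): hands the job in; it is judged then, once.
The state is a dict: "time_s": time; "qpos": joint angles; "joint_vel": joint speeds; "joint_torque": joint torques, N m; "eef_pos": TCP position; "tool_rot": TCP orientation; "contact_force": force on the tool from outside, world axes, zero at the start; "moment": the same for the moment, N m; "width": opening from 0.0 (shut) to 1.0 (fully open); "grasp_force": force on a finger pad.
Only numpy, scipy, OpenCV 4.12 (cv2) and the standard library are available. Lean on these libraries where they do the work, as an engineer would, in place of code of your own. Each camera call takes 0.05 s, during which the arm holds its last target. There are 200 camera calls.

## Task

Stand the smaller steel tin upright in the rack on the inside of the clear shoe-care cabinet's open door and let go of it, then push the door shut from outside until its sprung tongue rides over the keeper and snaps in, so that the door stays shut by itself with the tin still standing in the rack. Close it slowly and without forcing it: the clear plastic cracks if pressed hard once it is home. Leave everything else on the table where it is.

Things in the scene. Friction and masses are not known exactly. Their poses are not given: they have to be found in the camera images.
- tin: the smaller steel tin, a plain closed cylinder 46 mm in diameter and 42 mm high, about 90 g, standing loose on the table; origin at the centre of its underside, z up. The larger tin is 72 mm across.
- door (a joint): hinge angle of the cabinet's door (rad): about 0 shut, up to 1.6 open; starts 1.0 to 1.4. Light hinge friction (0.06 N m): it stays where it is left. It latches anywhere from -0.04 to +0.05, as the keeper is screw-adjusted up to 7 mm either way: feel for it. Let go before the snap, it springs back to 0.08 or more. Not to be slammed (stay below 1.5 rad/s).
- door_hinge (a point): point on the upright hinge axis, 75 mm above the table, in the door's frame, which turns with the door: z up, -y along the door to its free edge, -x out of its outer face, +x out of its inner face (rack side). Clear panel 170 mm wide (y 0 to -170), 12 mm thick (x -12, outer face, to 0, inner face), top edge 148 mm above the table. At joint value q its yaw is the cabinet's yaw minus q.
- rack (a point): centre of the inner floor of the small open-topped rack on the door's inner face, 78 mm above the table; in the door frame 30 mm out from the inner face, 85 mm from the hinge; same axes as the door. Inside 57 mm (x, out from the door) by 70 mm (y, along it); rails 15 mm high on three sides; on the fourth the door rises 70 mm above the rack's floor.
- latch (a point): middle of the door's free edge at the latch, 125 mm above the table, 170 mm from the hinge. The steel tongue juts 9 mm from it along -y, sloped on its inner side; the keeper's steel lip stands on the cabinet beside the shut door's edge at this height.
- door_push (a point): good place to push: on the outer face, 140 mm from the hinge, 120 mm above the table; door axes (push along +x). Felt here: a spring buffer (1 to 3 N) over the last 26 mm, then the tongue riding over the keeper (about 7 to 11 N in all), a drop as it snaps in, and about 1 mm on a hard stop where force climbs steeply. A push above 16 N cracks the door; stop as soon as it is home.
- cabinet: clear plastic shoe-care cabinet, fixed, 110 mm deep (x), 210 mm wide (y), 150 mm high; origin at the centre of its underside, front looks to its own -x; the door's hinge is at its own (-55, +95) mm. With the door shut the rack lies inside.
- big_tin: larger steel tin, 72 mm across, 48 mm high; origin under its centre; to be left alone
- saucer: white ceramic saucer, 130 mm across, 18 mm high; to be left alone
- brush: curved wooden suede brush with rubber nubs, about 150 mm long, 45 mm high; to be left alone
- cleaner: white plastic bottle, 48 mm across, 130 mm high; to be left alone
- cream_jar: glass jar with black cap, 52 mm across, 45 mm high; to be left alone
- sponge_case: black plastic case 90 x 55 x 35 mm; to be left alone
Mind the look-alikes: they are no part of the job. What is shaped like the tin but green or red is not meant. Several things have the shape of the cabinet; the one meant has the colours described above.

How it is judged (in metres and radians):
On the way, in this order (a step that is already met when the one before it is completed fails the run):
1. the small tin stands released in the rack of the open door (horizontal distance between tin and rack below 0.022 m and z of tin in the frame of rack between -0.004 and 0.006 m and angle between tin's own z axis and vertical below 0.15 rad and value of joint door above 0.5 rad and contact force between the fingers and tin below 0.05 N), for 0.2 s.
2. the door is pushed home with the tin in the rack (horizontal distance between tin and rack below 0.022 m and z of tin in the frame of rack between -0.004 and 0.006 m and angle between tin's own z axis and vertical below 0.15 rad and value of joint door below 0.062 rad), for 0.2 s.
At the end, for the whole second after the job is handed in: released, the door stays at less than 0.062 rad (unlatched it springs open to 0.08 or more) and at rest, and the small tin stands at rest on the rack's floor: within 22 mm of its centre, -4 to +6 mm in height, tilted less than 0.15 rad (all of step 2 and velocity of joint door below 0.05 rad/s and linear speed of tin below 0.03 m/s); the robot touches nothing.
It fails at once if the robot pushed on the door with more than 16 N (contact force between any of the fingers, the arm and door above 16 N).
It fails at once if the door was slammed: closing faster than 1.5 rad/s (velocity of joint door below -1.5 rad/s).
It fails at once if a bystander was moved by more than 20 mm (distance of any of big_tin, saucer, brush, cleaner, cream_jar, sponge_case from where it was at the start of the episode above 0.02 m).
It also fails if it takes over 72 s, if anything falls off the work surface, if the arm or the gripper's body presses on something with over 40 N, if the wrist force passes 120 N, or if a joint passes its speed limit or range.

## Working session

There is one attempt and no reset: what is moved stays moved. The work goes in short steps, Python scripts to look and compute and a tool call to move; the robot and the scene stay as the last step left them, time stands still between calls to the robot, and variables do not carry over. Pictures are saved under pics/ and viewed, at most 10 in all, crops included, and the job is handed in when it is done.

Besides the shell and the picture viewer there is one more tool, called after ">>>" as a command line: name --pt "numbers of a row" for each row, then --argument value for the rest. drive_tool: Moves the arm, as the interface text tells. Its arguments: {"type":"object","properties":{"deltas":{"type":"array"},"hand":{"type":"number"},"newtons":{"type":"number"}},"required":["deltas"]}

```bash
ls; mkdir -p pics
python3 - <<'E'
from rig import state,capture,camera_params
import cv2
for n in("scene","side"):
    cv2.imwrite(f"pics/{n}0.png",capture(n)[:,:,::-1]); p=camera_params(n); print(n,p)
s=state();print(s)
E
```

```text
pics
scene {'camera_matrix': array([[617.32221162,   0.        , 325.00395473],
       [  0.        , 617.32221162, 235.76371143],
       [  0.        ,   0.        ,   1.        ]]), 'rvec': array([ 0.68695998,  2.47131902, -1.35902053]), 'tvec': array([ 515.92635762,  -18.25812821, 1806.30995775])}
side {'camera_matrix': array([[615.27387741,   0.        , 314.98646784],
       [  0.        , 615.27387741, 233.22017446],
       [  0.        ,   0.        ,   1.        ]]), 'rvec': array([ 2.17869869, -0.81766402,  0.36917099]), 'tvec': array([-459.41129356,  286.15809838, 1423.07493125])}
{'time_s': 0.1, 'qpos': array([-73.04089628,  21.98883931,   2.51057569,  91.64168088,
        -1.02567781,  66.53068754,  -2.85961804]), 'joint_vel': array([ 0.00524007, -0.15238592,  0.0260864 , -0.14987729, -0.0084957 ,
       -0.01250286,  0.08955614]), 'joint_torque': array([ 2.90277727e-03, -4.34730792e+01,  1.02943305e+00, -2.50454593e+01,
        1.09113660e-02,  5.45230316e-03, -1.31613265e-05]), 'eef_pos': array([249.07270045, 599.49222239, 246.98176367]), 'tool_rot': array([-1.79861427e+02,  6.86079610e-03,  1.57442331e+02]), 'contact_force': array([ 0.62616934, -0.93720494, -0.36261224]), 'moment': array([ 0.00709343, -0.06835899,  0.01513468]), 'grasp_force': 0.0, 'width': 1.0032617439421339}
```

View pics/scene0.png

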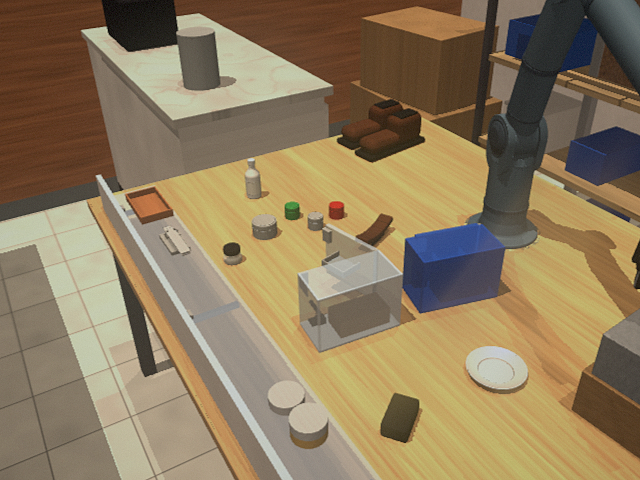

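View pics/side0.png

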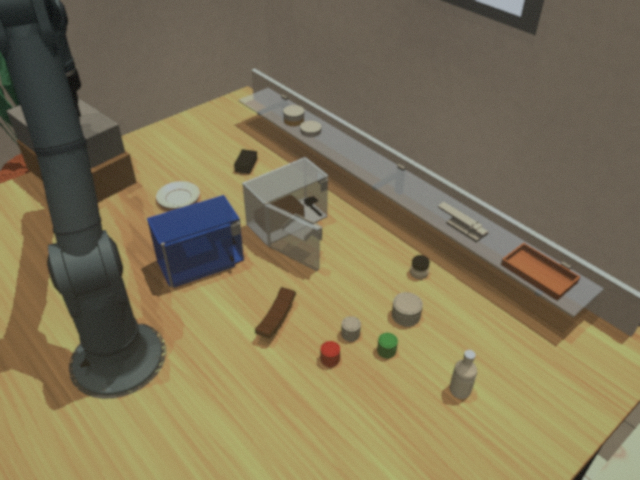

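The scene view shows the clear cabinet at about (350,300) with its door swung toward the small tin at (315,220). In the side view the cabinet is at (285,210) and the tin at (350,328). I'll enlarge both.

```bash
cat > h.py <<'E'
import numpy as np, cv2
from rig import state,capture,camera_params
def proj(n,P,p=None):
    p=p or camera_params(n)
    return cv2.projectPoints(np.array(P,float).reshape(-1,3),p["rvec"],p["tvec"],p["camera_matrix"],None)[0][:,0]
def ray(n,uv,p=None):
    p=p or camera_params(n); R=cv2.Rodrigues(p["rvec"])[0]
    c=-R.T@p["tvec"]; d=R.T@np.linalg.inv(p["camera_matrix"])@np.array([uv[0],uv[1],1.]); return c.ravel(),d/np.linalg.norm(d)
def onz(n,uv,z,p=None):
    c,d=ray(n,uv,p); return c+d*(z-c[2])/d[2]
def tri(rs):
    A=sum(np.eye(3)-np.outer(d,d) for c,d in rs); b=sum((np.eye(3)-np.outer(d,d))@c for c,d in rs)
    return np.linalg.solve(A,b)
E
python3 - <<'E'
from h import *
a=cv2.imread("pics/scene0.png")[200:350,285:435]; b=cv2.imread("pics/side0.png")[150:300,230:380]
o=np.hstack([cv2.resize(x,(400,400),interpolation=cv2.INTER_CUBIC) for x in(a,b)])
cv2.imwrite("pics/crop.png",o)
for n,uvs in(("scene",[(315,220),(320,344),(403,323),(336,209),(264,227),(292,210)]),("side",[(350,328),(318,268),(406,309),(387,345)])):
    for uv in uvs: print(n,uv,onz(n,uv,0).round(),onz(n,uv,42).round())
E
```

```text
scene (315, 220) [ 435. -337.    0.] [ 469. -276.   42.]
scene (320, 344) [697. 143.   0.] [719. 183.  42.]
scene (403, 323) [493. 184.   0.] [524. 222.  42.]
scene (336, 209) [ 347. -360.    0.] [ 384. -298.   42.]
scene (264, 227) [ 584. -383.    0.] [ 611. -320.   42.]
scene (292, 210) [ 466. -428.    0.] [ 498. -363.   42.]
side (350, 328) [ 467. -293.    0.] [ 441. -317.   42.]
side (318, 268) [544. -88.   0.] [ 516. -120.   42.]
side (406, 309) [ 614. -341.    0.] [ 583. -363.   42.]
side (387, 345) [ 497. -388.    0.] [ 470. -408.   42.]
```

View pics/crop.png

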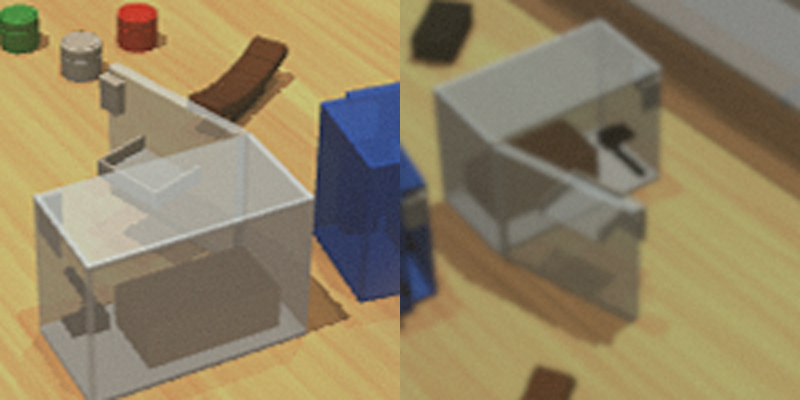

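The crop shows the cabinet's top corners and the door: free top edge at about (110,66) left and (640,205) right, hinge top at (247,135) and (500,147). There is a brown box inside the cabinet at the back.

Run:
```python
from h import *
k=150/400
S=lambda u,v:(285+u*k,200+v*k); D=lambda u,v:(230+(u-400)*k,150+v*k)
pts={"A":(S(37,198),D(660,70)),"B":(S(90,266),D(600,20)),"C":(S(312,198),D(437,90)),"H":(S(247,135),D(500,147)),"F":(S(110,66),D(642,203))}
for n,(s,d) in pts.items(): print(n,tri([ray("scene",s),ray("side",d)]).round(1),onz("scene",s,150).round(1),onz("side",d,150).round(1))
# tins: grey mask blobs
for n,(x0,y0,x1,y1) in(("scene",(303,208,327,233)),("side",(336,312,366,344))):
    im=cv2.imread(f"pics/{n}0.png"); hsv=cv2.cvtColor(im,cv2.COLOR_BGR2HSV)
    print(n); print(hsv[y0:y1,x0:x1,1])
```

```text
A [701.5  56.4 145.2] [702.2  64.7 150. ] [700.1  50.4 150. ]
B [711.  163.  148.1] [710.  167.1 150. ] [711.9 159.7 150. ]
C [506.2 180.6 146.2] [506.6 186.3 150. ] [506.  174.2 150. ]
H [498.   69.1 143.5] [499.1  80.1 150. ] [497.8  59.4 150. ]
F [544.2 -90.5 148.3] [542.5 -84.6 150. ] [547. -94. 150.]
scene
[[125 124 127 133 131 132 135 129 130 132 132 136 131 128 128 127 129 128
  129 129 130 129 129 128]
 [124 124 127 127 127 135 136 130 133 128 132 135 136 133 134 128 129 127
  130 133 128 130 129 131]
 [122 122 124 125 128 129 132 136 131 134 132 136 137 141 136 135 130 132
  131 133 133 134 130 128]
 [123 122 123 121 124 124 129 140 140 140 130 125 130 130 127 134 138 135
  134 131 134 131 133 130]
 [115 122 121 120 130 130 128 112  85  46  45  53  51  58  50  52  78 113
  131 133 133 131 132 131]
 [129 121 125 124 126 121  75  60  49  48  44  50  52  50  48  46  48  54
   85 119 134 129 131 134]
 [123 118 119 128 124  91  49  45  52  55  57  54  54  55  53  52  51  35
   34  78 120 132 131 126]
 [125 119 124 127 106  66  45  53  55  51  51  57  54  55  52  52  55  49
   44 
[... 5044 characters left out ...]
 69  76  71  75  65  63
   74  73  87  96 118 122 128 123 122 113 112 109]
 [117 120 122 128 127 128 124 118 106  91  84  69  71  78  67  64  67  68
   74  90  98 110 121 127 125 120 119 113 115 112]
 [118 116 119 125 127 121 126 120 117 109 102  89  83  81  79  83  78  87
   96 106 110 114 120 124 122 119 116 115 113 114]
 [124 121 118 121 126 126 126 128 124 116 114 113 106  97  96 101 100 107
  114 115 119 119 118 117 118 115 114 115 113 113]
 [141 129 127 118 118 124 126 132 123 123 124 122 118 119 121 117 116 116
  117 118 117 116 113 111 111 110 112 116 116 117]
 [161 148 130 124 116 120 120 121 117 122 121 118 125 117 121 120 117 122
  113 114 111 113 111 108 108 114 110 113 114 115]]
```

```bash
cat >> h.py <<'E'
from scipy.spatial.transform import Rotation as Ro
def st():
    s=state(); return s,np.array(s["eef_pos"]),Ro.from_euler("xyz",s["tool_rot"],degrees=True).as_matrix()
def delta(target,yaw=None):
    s,p,R=st(); d=R.T@(np.array(target,float)-p)/10
    t=None if yaw is None else -(((yaw-s["tool_rot"][2])+180)%360-180)
    print("delta cm",d.round(2),"turn",t)
def rep():
    s,p,R=st(); print("t",round(s["time_s"],2),"p",p.round(1),"rot",s["tool_rot"].round(1),"F",s["contact_force"].round(2),"w",round(s["width"],3),"g",round(s["grasp_force"],2),"j",s["qpos"].round(0))
E
python3 - <<'E'
from h import *
p=camera_params("wrist");R=cv2.Rodrigues(p["rvec"])[0];c=(-R.T@p["tvec"]).ravel()
s,q,T=st();print("cam in tool",T.T@(c-q),"axes",(T.T@R.T).round(2))
print(tri([ray("scene",(315,211)),ray("side",(350.8,324))]),onz("scene",(315,211),42),onz("side",(350.8,324),42))
print("brush",onz("scene",(360,242),20),onz("scene",(388,220),20))
delta((480,0,250),14);delta((455,-305,250),14)
E
```

```text
cam in tool [ 7.94061363e+01 -1.06105488e-01 -1.26199463e+02] axes [[-0.   -0.95 -0.31]
 [ 1.   -0.   -0.  ]
 [ 0.   -0.31  0.95]]
[ 447.77952076 -312.8703928    47.46513065] [ 443.31292546 -321.10612173   42.        ] [ 451.04422051 -309.67537395   42.        ]
brush [ 403.6401197  -137.95671078   20.        ] [ 268.54865882 -193.29652566   20.        ]
delta cm [-44.32 -46.5   -0.18] turn 143.442331297995
delta cm [-53.71 -75.63  -0.11] turn 143.442331297995
```

The rows are not in the units I measure in: shifts go in shares of 80 cm and turns go in shares of 360 degrees. I convert before sending: -47 cm / 80 = -0.5875, -46 cm / 80 = -0.575, 143.4 degrees / 360 = 0.3983.

>>> drive_tool --pt "-0.0375 -0.04 -0.005 0.0278" --pt "-0.075 -0.08 -0.01 0.0556" --pt "-0.1125 -0.12 -0.015 0.0833" --pt "-0.15 -0.16 -0.02 0.1111" --pt "-0.1875 -0.2 -0.025 0.1389" --pt "-0.225 -0.24 -0.0313 0.1667" --pt "-0.2625 -0.28 -0.0375 0.1944" --pt "-0.3 -0.32 -0.0438 0.2222" --pt "-0.35 -0.3625 -0.05 0.25" --pt "-0.4 -0.4125 -0.0563 0.2778" --pt "-0.45 -0.4625 -0.0625 0.3056" --pt "-0.5 -0.5125 -0.0625 0.3333" --pt "-0.55 -0.5563 -0.0625 0.3611" --pt "-0.575 -0.5875 -0.0625 0.3889" --pt "-0.575 -0.5875 -0.0625 0.3983" --pt "-0.575 -0.5875 -0.0625 0.3983" --pt "-0.575 -0.5875 -0.0625 0.3983"

```text
time_s: 2.22
eef_pos: [493.5, -9.6, 298.0]
tool_rot: [-180.0, 0.0, 14.2]
contact_force: [0.5, -0.1, 0.2]
width: 1.001
grasp_force: 0.0
```

Run:
```python
from h import *
import pickle
rep(); p=camera_params("wrist"); cv2.imwrite("pics/w1.png",capture("wrist")[:,:,::-1]); pickle.dump(p,open("w1.pkl","wb"))
delta((440,-312,250),14)
```

```text
t 2.23 p [493.5  -9.6 298. ] rot [-180.     0.    14.2] F [ 0.52 -0.08  0.25] w 1.001 g 0.0 j [-42.   1.  40. 111.  -1.  68. -78.]
delta cm [-12.59  28.02   4.8 ] turn 0.165898586900056
```

View pics/w1.png

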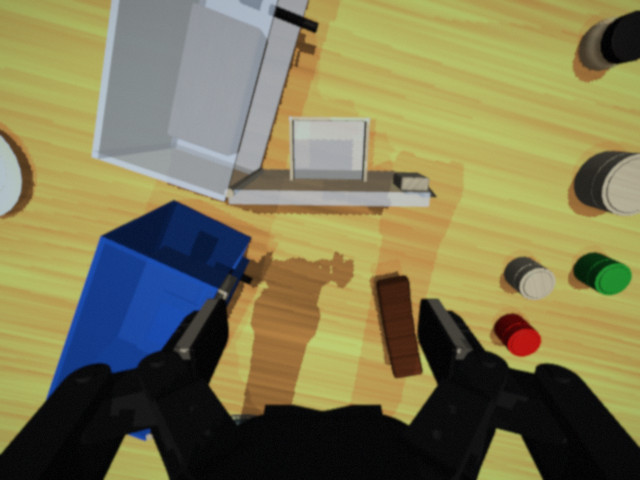

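The wrist view shows the door as a horizontal strip, outer top edge from (229,204) to (429,206). The rack rails run (290,117) to (369,118) and down to the door at row 181. The small tin's top is centred near (537,283).

Run:
```python
from h import *
import pickle
p=pickle.load(open("w1.pkl","rb")); im=cv2.imread("pics/w1.png")
g=cv2.cvtColor(im,cv2.COLOR_BGR2HSV)
m=((g[...,1]<95)&(g[...,2]>130)).astype(np.uint8)[250:310,495:565]
n,l,s,c=cv2.connectedComponentsWithStats(m)
i=1+s[1:,4].argmax();print(s[i],c[i]+[495,250])
cn=max(cv2.findContours((l==i).astype(np.uint8),0,1)[0],key=cv2.contourArea);e=cv2.fitEllipse(cn);print("ell",e)
uv=(e[0][0]+495,e[0][1]+250);print("tin",onz(0,uv,42,p), onz(0,(537,284),42,p))
for nme,uv,z in(("hingeOut",(229,204),148),("freeOut",(429,206),148),("freeIn",(429,194),148),("rTL",(290,117),93),("rTR",(369,118),93),("rBR",(367,181),93),("rBL",(291,181),93)):
    print(nme,onz(0,uv,z,p).round(1))
print(g[110:130,330,2], g[150,284:300,2],g[150,358:375,2])
```

```text
[ 25  18  36  32 902] [537.31042129 283.63525499]
ell ((42.32752990722656, 33.61925506591797), (29.13248634338379, 37.370479583740234), 59.964195251464844)
tin [ 453.69376436 -303.16157104   42.        ] [ 453.09580433 -302.99396496   42.        ]
hingeOut [491.7  71.6 148. ]
freeOut [531.6 -94.3 148. ]
freeIn [541.4 -90.7 148. ]
rTL [572.6  41.4  93. ]
rTR [589.9 -31.1  93. ]
rBR [532.5 -46.1  93. ]
rBL [514.   27.5  93. ]
[187 189 188 187 188 187 188 190 190 181 164 172 183 188 189 189 189 188
 190 188] [189 188 189 188 189 189 185 177 148 126 147 170 174 175 174 176] [191 190 190 185 165 118 108 149 175 180 184 187 188 187 189 189 188]
```

Converted, 27.7 cm / 80 = 0.3463, 11.8 cm / 80 = 0.1475, 0.7 degrees / 360 = 0.0019.

>>> drive_tool --pt "-0.0275 0.0625 0 0.0019" --pt "-0.055 0.1313 0 0.0019" --pt "-0.0825 0.2 0.025 0.0019" --pt "-0.11 0.2688 0.0625 0.0019" --pt "-0.14 0.3313 0.1 0.0019" --pt "-0.14 0.3463 0.1375 0.0019" --pt "-0.14 0.3463 0.1475 0.0019" --pt "-0.14 0.3463 0.1475 0.0019" --pt "-0.14 0.3463 0.1475 0.0019" --hand 0.25

```text
time_s: 3.4
eef_pos: [454.0, -305.0, 181.4]
tool_rot: [180.0, -0.1, 13.5]
contact_force: [-0.0, -0.5, 0.2]
width: 0.751
grasp_force: 0.0
```

Run:
```python
from h import *
import pickle
rep(); p=camera_params("wrist"); im=capture("wrist")[:,:,::-1].copy(); cv2.imwrite("pics/w2.png",im); pickle.dump(p,open("w2.pkl","wb"))
g=cv2.cvtColor(im,cv2.COLOR_BGR2HSV)
m=((g[...,1]<95)&(g[...,2]>130)).astype(np.uint8)
n,l,s,c=cv2.connectedComponentsWithStats(m)
print(proj(0,[453,-303,42],p))
for i in range(1,n):
    if s[i,4]>800:
        e=cv2.fitEllipse(max(cv2.findContours((l==i).astype(np.uint8),0,1)[0],key=cv2.contourArea)); print(s[i],e,onz(0,e[0],42,p))
```

```text
t 3.4 p [ 454.  -305.   181.4] rot [ 1.80e+02 -1.00e-01  1.35e+01] F [-0.  -0.5  0.2] w 0.751 g 0.0 j [-14.  21.  51. 111. -20.  57. -29.]
[[319.2295741  228.90426883]]
[ 383    0  102  111 8916] ((433.2586975097656, 53.58564376831055), (99.09510803222656, 113.52472686767578), 22.06270408630371) [ 599.7526867  -352.25687758   42.        ]
[ 294  202   54   52 2151] ((320.5971374511719, 227.5932159423828), (50.28071212768555, 52.8355712890625), 90.54933166503906) [ 454.38636468 -303.85165511   42.        ]
```

View pics/w2.png

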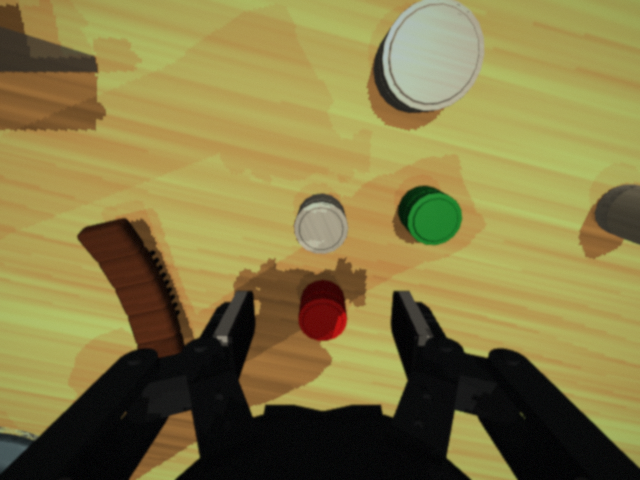

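The small tin's top is centred at (320,228), with red behind at (323,312) and green to the right at (432,217). The jaws are aligned, so I'm descending.

Converted, 14.65 cm / 80 = 0.1831, 14 cm / 80 = 0.175.

>>> drive_tool --pt "0.0006 -0.0013 0.0375 0" --pt "0.0006 -0.0013 0.0875 0" --pt "0.0006 -0.0013 0.1375 0" --pt "0.0006 -0.0013 0.1625 0" --pt "0.0006 -0.0013 0.175 0" --pt "0.0006 -0.0013 0.1831 0" --pt "0.0006 -0.0013 0.1831 0" --pt "0.0006 -0.0013 0.1831 0"

```text
time_s: 4.45
eef_pos: [453.4, -305.6, 34.7]
tool_rot: [179.9, -0.1, 13.3]
contact_force: [-0.3, 0.8, 0.3]
width: 0.751
grasp_force: 0.0
```

>>> drive_tool --pt "0 0 0 0" --pt "0 0 0 0" --pt "0 0 0 0" --pt "0 0 0 0" --pt "0 0 0 0" --pt "0 0 0 0" --hand 1 --newtons 30

```text
time_s: 5.2
eef_pos: [453.2, -305.2, 34.6]
tool_rot: [180.0, -0.1, 13.3]
contact_force: [-1.4, 0.9, 5.7]
width: 0.518
grasp_force: 30.8
```

Run:
```python
from h import *
rep()
```

```text
t 5.2 p [ 453.2 -305.2   34.6] rot [ 1.80e+02 -1.00e-01  1.33e+01] F [-1.4   0.9   5.69] w 0.518 g 30.84 j [ -4.  34.  41. 115. -33.  42. -20.]
```

Converted, -27.3 cm / 80 = -0.3413, 16.5 cm / 80 = 0.2063.

>>> drive_tool --pt "0 0 -0.0188 0" --pt "0 0 -0.0625 0" --pt "0 0 -0.1125 0" --pt "0 0 -0.1625 0" --pt "0.0063 -0.0125 -0.2 0" --pt "0.025 -0.05 -0.225 0" --pt "0.0563 -0.1 -0.225 0" --pt "0.0875 -0.15 -0.225 0" --pt "0.1188 -0.2 -0.225 0" --pt "0.15 -0.25 -0.225 0" --pt "0.1813 -0.3 -0.225 0" --pt "0.2025 -0.3325 -0.225 0" --pt "0.2063 -0.3413 -0.225 0" --pt "0.2063 -0.3413 -0.225 0" --pt "0.2063 -0.3413 -0.225 0"

```text
time_s: 7.08
eef_pos: [549.5, -3.9, 213.9]
tool_rot: [180.0, 0.0, 13.1]
contact_force: [-1.5, -0.4, -0.7]
width: 0.519
grasp_force: 30.9
```

Run:
```python
from h import *
import pickle
rep(); p=camera_params("wrist"); im=capture("wrist")[:,:,::-1].copy(); cv2.imwrite("pics/w3.png",im); pickle.dump(p,open("w3.pkl","wb"))
delta((552,-1.5,112.6),13.5)
```

```text
t 7.08 p [549.5  -3.9 213.9] rot [180.    0.   13.1] F [-1.51 -0.36 -0.74] w 0.519 g 30.9 j [-45.  17.  48. 109. -15.  60. -67.]
delta cm [ 0.28 -0.17 10.13] turn -0.3763446126697261
```

View pics/w3.png

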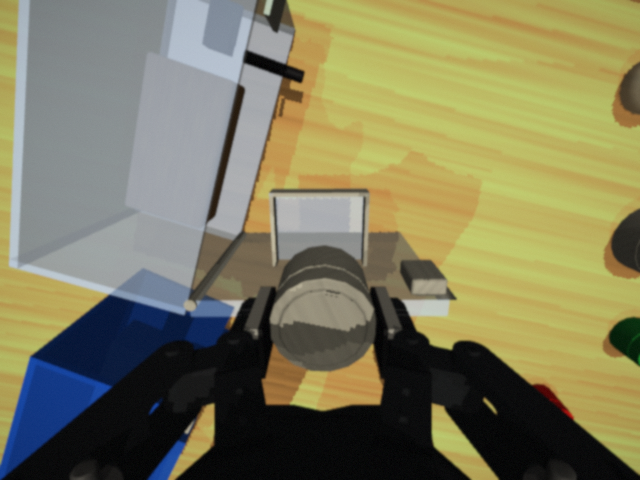

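The tin hangs upright in the jaws at (322,310). The rack's far rail runs (271,190) to (368,189), and the door top's free corner is at (448,314).

Run:
```python
from h import *
import pickle
p=pickle.load(open("w3.pkl","rb"));g=cv2.cvtColor(cv2.imread("pics/w3.png"),cv2.COLOR_BGR2GRAY)
print(g[183:202,320],g[215,265:282],g[215,358:375])
a=onz(0,(271,189),93,p);b=onz(0,(369,189),93,p);c=onz(0,(448,315),148,p);print(a,b,c)
m=(a+b)/2;d=(b-a)[:2]/np.linalg.norm((b-a)[:2]);n=np.array([-d[1],d[0]]);print("width",np.linalg.norm(b-a),"yaw",np.degrees(np.arctan2(d[1],d[0]))+90,"rack est",m[:2]-31*n)
print("rack from free corner", c[:2]-85*d+42*n)
tb=onz(0,(320.5,322),179+42,p);print(tb)
```

```text
[155 158 159 161 152 133 101  76  79 110 146 168 176 183 189 188 183 178
 176] [163 162 161 163 171 181 184 174 141  95  70 110 156 178 181 182 181] [196 196 193 177 132  82  93 140 162 166 165 166 165 165 164 165 164]
[576.23525036  41.35385797  93.        ] [592.88349128 -30.37574665  93.        ] [531.51375701 -94.36056435 148.        ]
width 73.63626895247367 yaw 13.066836082070608 rack est [554.362054    -1.51965725]
rack from free corner [553.20881215  -2.06579428]
[553.4335181   -2.77490153 221.        ]
```

Converted, 9.9 cm / 80 = 0.1238, 0.34 cm / 80 = 0.0043, -0.4 degrees / 360 = -0.0011.

>>> drive_tool --pt "0.0043 -0.0016 0 -0.0011" --pt "0.0043 -0.0016 0.025 -0.0011" --pt "0.0043 -0.0016 0.05 -0.0011" --pt "0.0043 -0.0016 0.075 -0.0011" --pt "0.0043 -0.0016 0.1 -0.0011" --pt "0.0043 -0.0016 0.1125 -0.0011" --pt "0.0043 -0.0016 0.1188 -0.0011" --pt "0.0043 -0.0016 0.1225 -0.0011" --pt "0.0043 -0.0016 0.1238 -0.0011" --pt "0.0043 -0.0016 0.1238 -0.0011"

```text
time_s: 8.38
eef_pos: [553.6, 0.7, 115.2]
tool_rot: [-180.0, -0.1, 13.7]
contact_force: [-0.5, 0.1, -0.7]
width: 0.519
grasp_force: 30.9
```

Run:
```python
from h import *
rep()
ims=[]
for n,P in(("scene",[553,-2,90]),("side",[553,-2,90])):
    im=capture(n)[:,:,::-1]; u,v=proj(n,P)[0].astype(int); c=im[v-45:v+45,u-60:u+60]; ims.append(cv2.resize(c,(400,300),interpolation=2))
cv2.imwrite("pics/pl.png",np.hstack(ims))
```

```text
t 8.38 p [553.6   0.7 115.2] rot [-1.80e+02 -1.00e-01  1.37e+01] F [-0.55  0.13 -0.67] w 0.519 g 30.9 j [-40.  26.  43. 113. -23.  50. -61.]
```

View pics/pl.png

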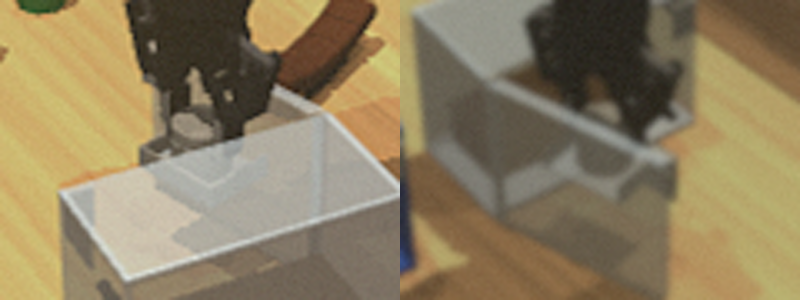

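The tin is inside the rack rails between door and far rail. I'll centre it and lower the last 2 mm.

Converted, 0.25 cm / 80 = 0.0031, 0.2 cm / 80 = 0.0025.

>>> drive_tool --pt "-0.0019 0.0025 0 0" --pt "-0.0019 0.0025 0.0013 0" --pt "-0.0019 0.0025 0.0025 0" --pt "-0.0019 0.0025 0.0031 0" --pt "-0.0019 0.0025 0.0031 0"

```text
time_s: 9.1
eef_pos: [552.4, -1.6, 112.6]
tool_rot: [-180.0, -0.0, 13.7]
contact_force: [-1.7, 0.1, 2.9]
width: 0.517
grasp_force: 31.2
```

>>> drive_tool --pt "0 0 0 0" --pt "0 0 0 0" --pt "0 0 0 0" --pt "0 0 0 0" --hand 0.3

```text
time_s: 9.6
eef_pos: [552.2, -1.6, 112.2]
tool_rot: [180.0, 0.0, 13.7]
contact_force: [0.9, 0.3, 0.8]
width: 0.701
grasp_force: 0.0
```

Converted, -11 cm / 80 = -0.1375, -8 cm / 80 = -0.1.

>>> drive_tool --pt "0 0 -0.0063 0" --pt "0 0 -0.0188 0" --pt "0 0 -0.0375 0" --pt "0 0 -0.0625 0" --pt "0 0 -0.1 0" --pt "0 0 -0.1375 0" --pt "0 0 -0.1375 0"

```text
time_s: 10.48
eef_pos: [554.8, -1.9, 226.3]
tool_rot: [-180.0, -0.4, 13.7]
contact_force: [-0.1, -0.8, 0.8]
width: 0.698
grasp_force: 0.0
```

Run:
```python
from h import *
import pickle
rep(); p=camera_params("wrist"); im=capture("wrist")[:,:,::-1].copy(); cv2.imwrite("pics/w4.png",im); pickle.dump(p,open("w4.pkl","wb"))
print(proj(0,[553.3,-1.7,120],p))
```

```text
t 10.47 p [554.8  -1.9 226.3] rot [-180.    -0.4   13.7] F [-0.1  -0.82  0.76] w 0.698 g 0.0 j [-45.  17.  49. 108. -14.  61. -67.]
[[321.0059756 243.799498 ]]
```

View pics/w4.png

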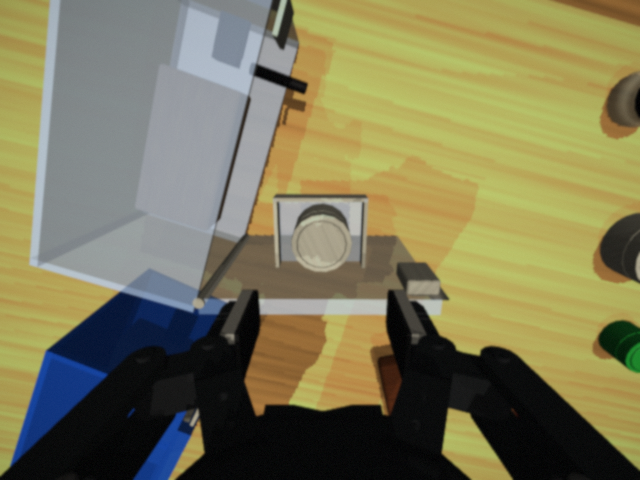

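The tin stands centred in the rack at (322,243), against a prediction of (321,244). Next I close the jaws and go behind the door's outer face.

Converted, 10 cm / 80 = 0.125, 5.4 cm / 80 = 0.0675.

>>> drive_tool --pt "-0.025 0.0175 0 0" --pt "-0.0625 0.0425 0 0" --pt "-0.1025 0.0675 0 0" --pt "-0.1025 0.0675 0.025 0" --pt "-0.1025 0.0675 0.0625 0" --pt "-0.1025 0.0675 0.1 0" --pt "-0.1025 0.0675 0.125 0" --pt "-0.1025 0.0675 0.125 0" --pt "-0.1025 0.0675 0.125 0" --hand 1

```text
time_s: 11.65
eef_pos: [484.8, -74.4, 122.5]
tool_rot: [180.0, 0.0, 13.7]
contact_force: [1.1, -0.4, -0.3]
width: -0.004
grasp_force: 0.0
```

```bash
cat >> h.py <<'E'
H=np.array([504.,74.])
def door(yaw,x,y):
    a=np.radians(yaw); return H+x*np.array([np.cos(a),np.sin(a)])+y*np.array([-np.sin(a),np.cos(a)])
def rows(yaws,off,z,yy=-140):
    s,p,R=st()
    for w,o in zip(yaws,np.broadcast_to(off,len(yaws))):
        d=R.T@(np.append(door(w,-12-o,yy),z)-p)/10; print([round(float(v),2) for v in d]+[round(float(s["tool_rot"][2]-w),1)])
def indoor(yaw):
    s,p,R=st(); a=np.radians(yaw);v=p[:2]-H; print("door frame",v@[np.cos(a),np.sin(a)],v@[-np.sin(a),np.cos(a)])
E
python3 - <<'E'
from h import *
rep();indoor(13.3)
E
```

```text
t 11.65 p [484.8 -74.4 122.5] rot [180.    0.   13.7] F [ 1.12 -0.41 -0.31] w -0.004 g 0.0 j [-38.  19.  48. 121. -19.  48. -55.]
door frame -52.87989285621626 -140.02429822597603
```

Run:
```python
from h import *
y=[13.5]*4+list(np.linspace(15,43,16)); o=[30,22,15,11]+[11]*16
rows(y,o,122.5)
```

```text
[1.14, 0.02, 0.0, 0.2]
[1.94, 0.02, 0.0, 0.2]
[2.64, 0.02, 0.0, 0.2]
[3.04, 0.02, 0.0, 0.2]
[3.4, 0.08, 0.0, -1.3]
[3.86, 0.14, 0.0, -3.2]
[4.32, 0.18, 0.0, -5.1]
[4.78, 0.21, -0.0, -6.9]
[5.25, 0.22, -0.0, -8.8]
[5.71, 0.22, -0.0, -10.7]
[6.17, 0.2, -0.0, -12.5]
[6.63, 0.16, -0.0, -14.4]
[7.09, 0.12, -0.0, -16.3]
[7.55, 0.05, -0.0, -18.1]
[8.0, -0.03, -0.0, -20.0]
[8.46, -0.12, -0.0, -21.9]
[8.91, -0.23, -0.0, -23.7]
[9.35, -0.35, -0.0, -25.6]
[9.79, -0.49, -0.0, -27.5]
[10.23, -0.64, -0.0, -29.3]
```

Converted, 10.2 cm / 80 = 0.1275, 9.35 cm / 80 = 0.1169, -27.5 degrees / 360 = -0.0764.

>>> drive_tool --pt "0.0138 0 0 0" --pt "0.0238 0 0 0" --pt "0.0325 0 0 0" --pt "0.0375 0 0 0" --pt "0.0425 0.0013 0 -0.0036" --pt "0.0488 0.0019 0 -0.0089" --pt "0.0538 0.0025 0 -0.0139" --pt "0.06 0.0025 0 -0.0194" --pt "0.0656 0.0025 0 -0.025" --pt "0.0713 0.0025 0 -0.0297" --pt "0.0775 0.0025 0 -0.0347" --pt "0.0825 0.0019 0 -0.04" --pt "0.0888 0.0013 0 -0.0453" --pt "0.0938 0.0006 0 -0.05" --pt "0.1 0 0 -0.0556" --pt "0.1056 -0.0013 0 -0.0611" --pt "0.1113 -0.0025 0 -0.0658" --pt "0.1169 -0.0044 0 -0.0711" --pt "0.1225 -0.0063 0 -0.0764" --pt "0.1275 -0.0075 0 -0.0806"

```text
time_s: 14.15
eef_pos: [583.3, -43.2, 122.2]
tool_rot: [-180.0, 0.0, 42.8]
contact_force: [-0.3, -0.8, 0.4]
width: -0.003
grasp_force: 0.0
```

Run:
```python
from h import *
rep();indoor(43)
cv2.imwrite("pics/s5.png",cv2.resize(np.hstack([capture(n)[:,:,::-1][r] for n,r in(("scene",np.s_[190:350,285:445]),("side",np.s_[145:305,215:375]))]),(800,400),interpolation=2))
y=list(np.linspace(45,71,19)); rows(y,11,122.5)
```

```text
t 14.15 p [583.3 -43.2 122.2] rot [-180.     0.    42.8] F [-0.34 -0.8   0.39] w -0.003 g 0.0 j [-30.  27.  37. 108. -21.  52. -30.]
door frame -21.9281414371889 -139.80173438878586
[0.33, 0.09, -0.02, -2.2]
[0.68, 0.13, -0.02, -3.6]
[1.04, 0.16, -0.02, -5.1]
[1.4, 0.18, -0.02, -6.5]
[1.76, 0.19, -0.02, -8.0]
[2.11, 0.2, -0.01, -9.4]
[2.47, 0.19, -0.01, -10.8]
[2.83, 0.18, -0.01, -12.3]
[3.19, 0.15, -0.01, -13.7]
[3.54, 0.12, -0.01, -15.2]
[3.9, 0.08, -0.01, -16.6]
[4.25, 0.03, -0.01, -18.1]
[4.6, -0.03, -0.01, -19.5]
[4.95, -0.1, -0.01, -21.0]
[5.3, -0.17, -0.01, -22.4]
[5.65, -0.26, -0.01, -23.8]
[6.0, -0.35, -0.01, -25.3]
[6.34, -0.45, -0.01, -26.7]
[6.68, -0.57, -0.01, -28.2]
```

View pics/s5.png

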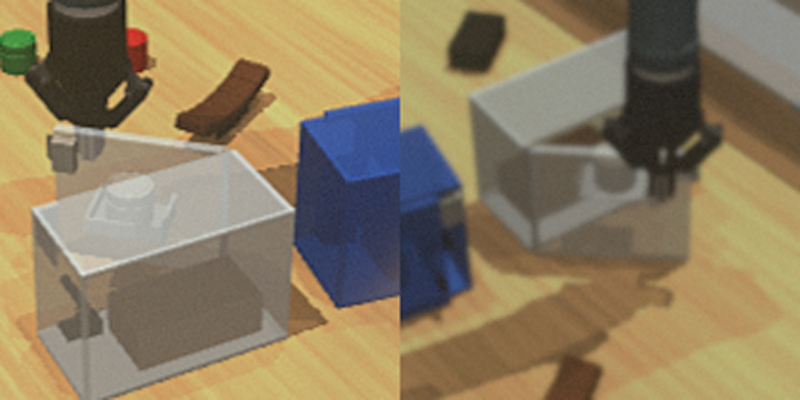

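The door is closing with the tin upright in the rack (left crop, about (130,190)), pushed by the closed fingers. I'll continue.

Converted, 6.6 cm / 80 = 0.0825, 5.65 cm / 80 = 0.0706, -26.7 degrees / 360 = -0.0742.

>>> drive_tool --pt "0.0038 0.0013 0 -0.0056" --pt "0.0088 0.0013 0 -0.01" --pt "0.0131 0.0019 0 -0.0139" --pt "0.0175 0.0025 0 -0.0181" --pt "0.0219 0.0025 0 -0.0222" --pt "0.0263 0.0025 0 -0.0261" --pt "0.0306 0.0025 0 -0.03" --pt "0.035 0.0025 0 -0.0342" --pt "0.04 0.0019 0 -0.0381" --pt "0.0444 0.0013 0 -0.0422" --pt "0.0488 0.0013 0 -0.0461" --pt "0.0531 0 0 -0.05" --pt "0.0575 0 0 -0.0542" --pt "0.0619 -0.0013 0 -0.0583" --pt "0.0663 -0.0025 0 -0.0622" --pt "0.0706 -0.0038 0 -0.0661" --pt "0.075 -0.0044 0 -0.0703" --pt "0.0788 -0.0056 0 -0.0742" --pt "0.0825 -0.0069 0 -0.0778" --pt "0.0825 -0.0069 0 -0.0778"

```text
time_s: 16.75
eef_pos: [628.0, 6.0, 122.3]
tool_rot: [180.0, -0.0, 70.8]
contact_force: [0.6, 0.9, -0.8]
width: 0.003
grasp_force: 0.0
```

Run:
```python
from h import *
rep();indoor(71)
rows(np.arange(72,89,1),11,122.5)
```

```text
t 16.75 p [628.    6.  122.3] rot [180.   -0.   70.8] F [ 0.63  0.86 -0.78] w 0.003 g 0.0 j [-27.  30.  30. 101. -18.  53.  -9.]
door frame -23.9266460655893 -139.4192387687003
[0.34, 0.09, -0.02, -1.2]
[0.58, 0.13, -0.02, -2.2]
[0.83, 0.16, -0.02, -3.2]
[1.08, 0.18, -0.02, -4.2]
[1.32, 0.2, -0.02, -5.2]
[1.57, 0.22, -0.02, -6.2]
[1.82, 0.23, -0.02, -7.2]
[2.06, 0.23, -0.02, -8.2]
[2.31, 0.24, -0.02, -9.2]
[2.56, 0.24, -0.02, -10.2]
[2.81, 0.23, -0.02, -11.2]
[3.05, 0.22, -0.02, -12.2]
[3.3, 0.2, -0.02, -13.2]
[3.55, 0.19, -0.02, -14.2]
[3.8, 0.16, -0.02, -15.2]
[4.04, 0.13, -0.02, -16.2]
[4.29, 0.1, -0.02, -17.2]
```

Converted, 1.5 cm / 80 = 0.0188, 1.3 cm / 80 = 0.0163, -5.2 degrees / 360 = -0.0144.

>>> drive_tool --pt "0.0038 0.0013 0 -0.0033" --pt "0.0069 0.0013 0 -0.0061" --pt "0.01 0.0019 0 -0.0089" --pt "0.0138 0.0025 0 -0.0117" --pt "0.0163 0.0025 0 -0.0144" --pt "0.0188 0.0025 0 -0.0167" --pt "0.0188 0.0025 0 -0.0167"

```text
time_s: 17.62
eef_pos: [634.8, 18.8, 122.3]
tool_rot: [180.0, 0.0, 76.7]
contact_force: [0.2, -1.1, -0.8]
width: 0.001
grasp_force: 0.0
```

Converted, 0.8 cm / 80 = 0.01, 0.6 cm / 80 = 0.0075, -3.5 degrees / 360 = -0.0097.

>>> drive_tool --pt "0.0025 0 0 -0.0028" --pt "0.005 0 0 -0.0056" --pt "0.0075 0 0 -0.0083" --pt "0.01 0 0 -0.0097" --pt "0.01 0 0 -0.0097"

```text
time_s: 18.25
eef_pos: [636.6, 26.9, 122.3]
tool_rot: [180.0, -0.0, 80.3]
contact_force: [0.7, -1.4, 0.9]
width: -0.0
grasp_force: 0.0
```

Run:
```python
from h import *
rep();indoor(80.3)
rows([80.3,83,86],11,122.5)
```

```text
t 18.25 p [636.6  26.9 122.3] rot [180.   -0.   80.3] F [ 0.7  -1.43  0.95] w -0.0 g 0.0 j [-27.  30.  27. 100. -17.  54.  -3.]
door frame -24.114886927482107 -138.67670317450728
[0.11, 0.13, -0.02, -0.0]
[0.77, 0.22, -0.01, -2.7]
[1.51, 0.29, -0.01, -5.7]
```

Converted, 0.45 cm / 80 = 0.0056, 0.3 cm / 80 = 0.0038, -1.5 degrees / 360 = -0.0042.

>>> drive_tool --pt "0.0019 0.0006 0 -0.0014" --pt "0.0038 0.0013 0 -0.0028" --pt "0.0056 0.0013 0 -0.0042" --pt "0.0056 0.0013 0 -0.0042"

```text
time_s: 18.75
eef_pos: [638.1, 31.1, 122.2]
tool_rot: [-180.0, -0.0, 81.8]
contact_force: [0.8, -1.8, 0.6]
width: -0.005
grasp_force: 0.0
```

Converted, 0.3 cm / 80 = 0.0038, 0.2 cm / 80 = 0.0025, -1 degrees / 360 = -0.0028.

>>> drive_tool --pt "0.0013 0 0 -0.0014" --pt "0.0025 0 0 -0.0028" --pt "0.0038 0 0 -0.0028" --pt "0.0038 0 0 -0.0028"

```text
time_s: 19.25
eef_pos: [638.4, 31.4, 122.2]
tool_rot: [-180.0, 0.1, 82.7]
contact_force: [-1.3, -4.9, 1.4]
width: -0.004
grasp_force: 0.0
```

Converted, 0.2 cm / 80 = 0.0025, 0.1 cm / 80 = 0.0013, -1 degrees / 360 = -0.0028.

>>> drive_tool --pt "0.0013 0 0 -0.0014" --pt "0.0025 0 0 -0.0028" --pt "0.0025 0 0 -0.0028"

```text
time_s: 19.62
eef_pos: [638.7, 31.9, 122.3]
tool_rot: [180.0, 0.2, 83.6]
contact_force: [-0.8, -7.3, -0.1]
width: -0.0
grasp_force: 0.0
```

Converted, 0.1 cm / 80 = 0.0013, 0.05 cm / 80 = 0.0006.

>>> drive_tool --pt "0.0006 0 0 0" --pt "0.0013 0 0 0" --pt "0.0013 0 0 0"

```text
time_s: 20.0
eef_pos: [638.8, 32.3, 122.3]
tool_rot: [180.0, 0.3, 83.6]
contact_force: [-0.2, -7.0, 2.0]
width: 0.001
grasp_force: 0.0
```

Converted, 0.1 cm / 80 = 0.0013, 0.05 cm / 80 = 0.0006.

>>> drive_tool --pt "0.0006 0 0 0" --pt "0.0013 0 0 0" --pt "0.0013 0 0 0"

```text
time_s: 20.38
eef_pos: [638.9, 32.8, 122.3]
tool_rot: [180.0, 0.3, 83.5]
contact_force: [-0.2, -9.1, 2.0]
width: -0.001
grasp_force: 0.0
```

Converted, 0.1 cm / 80 = 0.0013, 0.05 cm / 80 = 0.0006.

>>> drive_tool --pt "0.0006 0 0 0" --pt "0.0013 0 0 0" --pt "0.0013 0 0 0"

```text
time_s: 20.75
eef_pos: [639.0, 33.3, 122.3]
tool_rot: [180.0, 0.3, 83.5]
contact_force: [-1.3, -8.1, 0.7]
width: -0.002
grasp_force: 0.0
```

Converted, 0.1 cm / 80 = 0.0013, 0.05 cm / 80 = 0.0006.

>>> drive_tool --pt "0.0006 0 0 0" --pt "0.0013 0 0 0" --pt "0.0013 0 0 0"

```text
time_s: 21.12
eef_pos: [639.1, 34.0, 122.3]
tool_rot: [180.0, 0.4, 83.5]
contact_force: [-1.8, -9.9, 0.8]
width: -0.001
grasp_force: 0.0
```

Converted, 0.05 cm / 80 = 0.0006.

>>> drive_tool --pt "0.0006 0 0 0" --pt "0.0006 0 0 0"

```text
time_s: 21.38
eef_pos: [639.2, 34.3, 122.3]
tool_rot: [180.0, 0.4, 83.5]
contact_force: [0.4, -9.3, 0.5]
width: -0.002
grasp_force: 0.0
```

Converted, 0.05 cm / 80 = 0.0006.

>>> drive_tool --pt "0.0006 0 0 0" --pt "0.0006 0 0 0"

```text
time_s: 21.62
eef_pos: [639.2, 34.5, 122.3]
tool_rot: [180.0, 0.4, 83.5]
contact_force: [-1.7, -9.9, 2.0]
width: 0.002
grasp_force: 0.0
```

Converted, 0.05 cm / 80 = 0.0006.

>>> drive_tool --pt "0.0006 0 0 0" --pt "0.0006 0 0 0"

```text
time_s: 21.88
eef_pos: [639.3, 34.8, 122.3]
tool_rot: [180.0, 0.4, 83.5]
contact_force: [-1.4, -9.7, 1.6]
width: 0.003
grasp_force: 0.0
```

Converted, 0.05 cm / 80 = 0.0006.

>>> drive_tool --pt "0.0006 0 0 0" --pt "0.0006 0 0 0"

```text
time_s: 22.12
eef_pos: [639.3, 35.1, 122.3]
tool_rot: [180.0, 0.4, 83.5]
contact_force: [-0.5, -9.9, 0.4]
width: 0.001
grasp_force: 0.0
```

Converted, 0.05 cm / 80 = 0.0006.

>>> drive_tool --pt "0.0006 0 0 0" --pt "0.0006 0 0 0"

```text
time_s: 22.38
eef_pos: [639.4, 35.5, 122.3]
tool_rot: [180.0, 0.4, 83.5]
contact_force: [-1.1, -10.3, 0.9]
width: 0.002
grasp_force: 0.0
```

Converted, 0.05 cm / 80 = 0.0006.

>>> drive_tool --pt "0.0006 0 0 0" --pt "0.0006 0 0 0"

```text
time_s: 22.62
eef_pos: [639.5, 35.7, 122.3]
tool_rot: [180.0, 0.4, 83.5]
contact_force: [-0.2, -10.1, 0.5]
width: -0.001
grasp_force: 0.0
```

Converted, 0.05 cm / 80 = 0.0006.

>>> drive_tool --pt "0.0006 0 0 0" --pt "0.0006 0 0 0"

```text
time_s: 22.88
eef_pos: [639.4, 35.8, 122.3]
tool_rot: [180.0, 0.5, 83.5]
contact_force: [-1.0, -11.1, 0.5]
width: -0.002
grasp_force: 0.0
```

Converted, 0.03 cm / 80 = 0.0004.

>>> drive_tool --pt "0.0004 0 0 0" --pt "0.0004 0 0 0"

```text
time_s: 23.12
eef_pos: [639.5, 36.1, 122.3]
tool_rot: [180.0, 0.5, 83.5]
contact_force: [-1.3, -11.2, 1.0]
width: 0.001
grasp_force: 0.0
```

Converted, 0.03 cm / 80 = 0.0004.

>>> drive_tool --pt "0.0004 0 0 0" --pt "0.0004 0 0 0"

```text
time_s: 23.38
eef_pos: [639.5, 36.2, 122.3]
tool_rot: [180.0, 0.5, 83.5]
contact_force: [-0.7, -11.4, 0.9]
width: 0.001
grasp_force: 0.0
```

Converted, 0.03 cm / 80 = 0.0004.

>>> drive_tool --pt "0.0004 0 0 0" --pt "0.0004 0 0 0"

```text
time_s: 23.62
eef_pos: [639.6, 36.4, 122.3]
tool_rot: [180.0, 0.5, 83.4]
contact_force: [-0.6, -11.8, 1.1]
width: 0.001
grasp_force: 0.0
```

Converted, 0.03 cm / 80 = 0.0004.

>>> drive_tool --pt "0.0004 0 0 0" --pt "0.0004 0 0 0"

```text
time_s: 23.88
eef_pos: [639.6, 36.6, 122.3]
tool_rot: [180.0, 0.5, 83.4]
contact_force: [-1.0, -12.0, 1.2]
width: -0.004
grasp_force: 0.0
```

>>> drive_tool --pt "0.0004 0 0 0" --pt "0.0004 0 0 0"

```text
time_s: 24.12
eef_pos: [640.1, 39.5, 122.3]
tool_rot: [179.9, 0.3, 83.5]
contact_force: [1.4, -4.8, 0.6]
width: 0.0
grasp_force: 0.0
```

Converted, 0.03 cm / 80 = 0.0004.

>>> drive_tool --pt "0.0004 0 0 0" --pt "0.0004 0 0 0"

```text
time_s: 24.38
eef_pos: [640.1, 41.5, 122.4]
tool_rot: [180.0, 0.2, 83.6]
contact_force: [0.6, -7.4, 1.4]
width: -0.002
grasp_force: 0.0
```

The force dropped with a jump forward: the tongue snapped in. I'm backing off now.

Converted, -11 cm / 80 = -0.1375, -8 cm / 80 = -0.1.

>>> drive_tool --pt "-0.005 0 0 0" --pt "-0.0125 0 0 0" --pt "-0.025 0 0 0" --pt "-0.0375 0 0 0" --pt "-0.0625 0 0 0" --pt "-0.0875 0 -0.0125 0" --pt "-0.1 0 -0.05 0" --pt "-0.1 0 -0.1 0" --pt "-0.1 0 -0.1375 0" --pt "-0.1 0 -0.1375 0" --pt "-0.1 0 -0.1375 0"

```text
time_s: 25.75
eef_pos: [630.6, -35.4, 232.0]
tool_rot: [-180.0, -0.0, 83.7]
contact_force: [-0.1, -0.1, -0.6]
width: -0.0
grasp_force: 0.0
```

Run:
```python
from h import *
rep()
cv2.imwrite("pics/s6.png",cv2.resize(np.hstack([capture(n)[:,:,::-1][r] for n,r in(("scene",np.s_[190:350,285:445]),("side",np.s_[145:305,215:375]))]),(800,400),interpolation=2))
```

```text
t 25.75 p [630.6 -35.4 232. ] rot [-180.    -0.    83.7] F [-0.13 -0.09 -0.6 ] w -0.0 g 0.0 j [-24.  23.  30.  96. -12.  64.   3.]
```

View pics/s6.png

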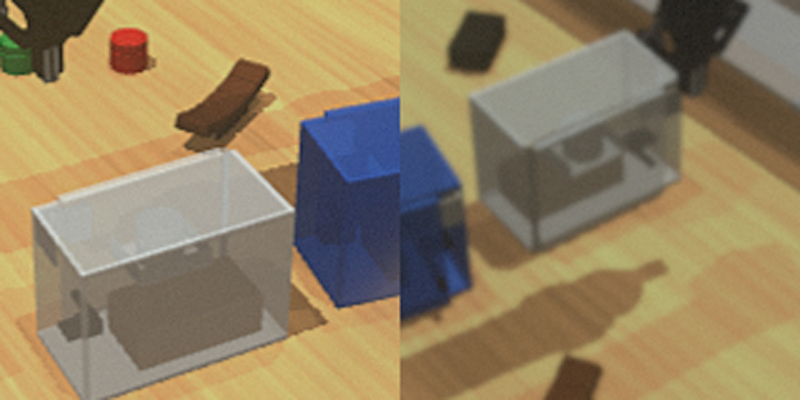

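The door is flush and parallel with the cabinet front, and the tin stands in the rack inside at about (160,225) in the left crop. The arm is clear, so I'm handing in.

```bash
python3 -c "
from rig import workorder
print(workorder.job_done())"
```

```text
the job is handed in; nothing more can be done
None
```

The small tin is standing in the rack and the door is latched shut, with the job handed in at about 26 s; the force I read while pushing peaked at about 12 N, under the 16 N limit, and no verdict came back.

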